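# Tare the scale and weigh out the grinding balls

## Task

Zero the bench scale with the empty bowl on it: take the stylus from its wooden block and press the blue-ringed button, deep in its hole in the console's sloping panel, all the way down, then stand the stylus back in the block. Then tip all six white grinding balls from the scoop into the bowl, which stays upright on the scale's pan, and stand the empty scoop back upright on its cork mat. Do not press the red-ringed button, and leave the other things on the bench where they are.

Things in the scene. Friction and masses are not known exactly. Their poses are not given: they have to be found in the camera images.
- scale_pan (a point): Centre of the top of the steel pan (156 x 156 mm, 46 mm above the bench) of a fixed low grey bench scale, 170 x 170 mm.
- bowl: Loose dark teal bowl standing on the pan, 0.4 kg, rim 140 mm outside diameter, 65 mm high, wall 5 mm, inner floor 6 mm above its underside. Origin: centre of its underside, z up.
- bowl_in (a point): Centre of the bowl's inner floor.
- console: Fixed console, 140 wide, 100 deep, 95 mm high; origin under its centre. Its grey panel faces its own -x (the robot), normal 35 degrees from vertical: display on the upper half; below, two 14 mm round bores square to the panel, 52 mm apart, 2 mm chamfers: blue square surround on the console's +y side (tare), red surround on the -y side (off). Panel 104 mm along the slope.
- tare_top (a point): Centre of the top face of the blue tare plunger (11.6 mm diameter). At rest it lies on the bore's axis 16 mm below the panel face. Its z axis points outward along the bore (35 degrees from vertical), its x axis up the panel's slope.
- tare (a joint): Travel of the blue plunger into the console: 0 at rest, 0.005 m fully down; a spring returns it, about 1.5 N to start it and 5 N to hold it fully down.
- off (a joint): Travel of the red plunger, like the blue one; not to be pressed.
- block_hole0 (a point): Centre of the mouth of the one round upright hole (15 mm diameter, 64 mm deep, 3 mm chamfer) in the middle of the top of a fixed wooden block, 60 x 60 x 68 mm, that stands on the bench.
- stylus: Loose stylus, 60 g, 127 mm long, upright in the block. From the tip up: round steel shank 7 mm thick, 60 mm long, blunt end; brass collar 26 mm wide, 5 mm thick, resting on the block; square dark wood handle 14 x 14 mm, 65 to 123 mm above the tip (grip near 97), small brass stud on top. Origin at the tip, z towards the handle, x and y square to its faces.
- stylus_collar (a point): Centre of the underside of the collar, 60 mm above the tip: lies at the hole's mouth when the stylus is home.
- mat: Fixed round cork mat, 180 mm diameter, 4 mm thick. Origin: centre of its underside.
- scoop: Loose aluminium scoop, 160 g. Tray inside 70 x 58 mm, floor 4 mm, walls 36 mm high; its front (own -x) is a ramp rising 20 degrees to an open lip 66 mm wide, 72 mm from the origin, 18 mm up. Red post on the back wall and a level red bar above: 14 mm wide, z 70 to 86 mm, x -20 to 56 mm. Tipped 50 degrees lip down, the balls roll out. Origin: under the tray's middle, z up.
- scoop_grip (a point): On the bar's centre line, straight above the scoop's origin, 78 mm above its underside: good place to grip, across the bar (the scoop's y).
- jar: Bystander: paper-labelled glaze jar with a green cap, 48 mm diameter, 70 mm high, behind and to the left of the scale. Origin: centre of its underside.
- cup: Bystander: terracotta-coloured cup, 64 mm diameter, 75 mm high, behind and to the right of the scale. Origin: centre of its underside.
- brush: Bystander: flat brush 170 mm long with a wooden handle, lying near the robot on its left. Origin: below its middle.
- bottle: Bystander: yellow bottle with a red cap, 48 mm diameter, 110 mm high, to the left. Origin: centre of its underside.
- tile: Bystander: L-shaped test tile, 50 x 60 mm foot, 66 mm high, near the robot on its right. Origin: centre of its underside.
- ball0_center (a point): Centre of one of the six loose white ceramic grinding balls, 20 mm diameter, 15 g, in the scoop at the start.
- ball1_center (a point): Centre of one of the six loose white ceramic grinding balls, 20 mm diameter, 15 g, in the scoop at the start.
- ball2_center (a point): Centre of one of the six loose white ceramic grinding balls, 20 mm diameter, 15 g, in the scoop at the start.
- ball3_center (a point): Centre of one of the six loose white ceramic grinding balls, 20 mm diameter, 15 g, in the scoop at the start.
- ball4_center (a point): Centre of one of the six loose white ceramic grinding balls, 20 mm diameter, 15 g, in the scoop at the start.
- ball5_center (a point): Centre of one of the six loose white ceramic grinding balls, 20 mm diameter, 15 g, in the scoop at the start.

How it is judged (in metres and radians):
On the way, in this order (a step that is already met when the one before it is completed fails the run):
1. the blue button is pressed all the way down with the stylus while the bowl is still empty (value of joint tare above 0.0038 m and contact force between stylus and console above 0.5 N and horizontal distance between each of ball0_center, ball1_center, ball2_center, ball3_center, ball4_center, ball5_center and bowl_in above 0.07 m), for 0.1 s.
2. the stylus stands back in the block (distance between stylus_collar and block_hole0 below 0.009 m and angle between stylus's own z axis and vertical below 0.12 rad), for 0.1 s.
3. all six balls are in the bowl (horizontal distance between each of ball0_center, ball1_center, ball2_center, ball3_center, ball4_center, ball5_center and bowl_in below 0.058 m and z of ball0_center in the frame of bowl between 0 and 0.062 m and z of ball1_center in the frame of bowl between 0 and 0.062 m and z of ball2_center in the frame of bowl between 0 and 0.062 m and z of ball3_center in the frame of bowl between 0 and 0.062 m and z of ball4_center in the frame of bowl between 0 and 0.062 m and z of ball5_center in the frame of bowl between 0 and 0.062 m), for 0.2 s.
At the end, for the whole second after the job is handed in: Six balls in the bowl; bowl upright on the pan, within 45 mm of its centre; blue button sprung back; stylus upright in the block, collar within 9 mm of the hole's mouth; scoop upright on the mat, within 50 mm of its centre (tilts under 0.1, stylus 0.12 rad); all at rest (all of step 2 and all of step 3 and horizontal distance between bowl and scale_pan below 0.045 m and z of bowl in the frame of scale_pan between -0.004 and 0.006 m and angle between each of bowl, scoop's own z axis and vertical below 0.1 rad and linear speed of each of bowl, stylus, scoop below 0.03 m/s and horizontal distance between scoop and mat below 0.05 m and height (world z) of scoop below 0.01 m and value of joint tare below 0.001 m); the robot touches nothing.
It fails at once if the red-ringed button is pressed (more than 2 mm) (value of joint off above 0.002 m).
It fails at once if another thing on the bench is knocked over or away (more than 30 mm) (distance of any of jar, cup, brush, bottle, tile from where it was at the start of the episode above 0.03 m or angle between any of jar, cup, brush, bottle, tile's own z axis and vertical above 0.6 rad).
It also fails if it takes over 69 s, if anything falls off the work surface, if the arm or the gripper's body presses on something with over 40 N, if the wrist force passes 120 N, or if a joint passes its speed limit or range.

## Robot

A 6-joint arm with a two-finger parallel gripper is mounted at the origin on the work surface. World frame = base frame: x ahead of the robot, y to its left, z up, the work surface at z = 0. Lengths are in mm, angles in rad, forces in N, time in s.
With the tool pointing down it reaches from about 275 to 1000 mm from the base axis. Payload 8.4 kg.
Tool frame: the origin (TCP) lies at the very end of the fingers, on their centre line; the grasp point (between the pads) lies 19 mm behind it; z points along the fingers, y is the direction in which the jaws open and shut (so a half turn about z gives the same grasp; the last joint's range is limited). The gripper opens to 85 mm and grips with 20 to 120 N. Pads are 22 mm wide; open, the fingers measure 114 mm over their backs; the gripper's body (76 mm by 85 mm) begins 54 mm behind the grasp point. The pads swing forward as they close: fully open they stand 13 mm farther back than shut.
Start: joints at [-1.103, 0.353, 1.633, -0, 1.155, -0.002], TCP at [282.941, -557.29, 231.281] pointing down, gripper open.
Joint ranges: [-2.63, 2.63], [-0.92, 2.1], [0.06, 2.66], [-1.3, 4.44], [0, 2.69], [-3.02, 3.02]. Speed limits (rad/s): [2.22, 2.22, 2.79, 3.14, 3.14, 3.14].

## Interface

Orientations are given as [roll, pitch, yaw] about the fixed x, y, z axes, in that order (R = Rz(yaw) Ry(pitch) Rx(roll)).
In Python, from rig import sense, grab_frame, get_calibration, sign_off, boxes_of, trace gives the robot as it stands.
- The arm moves only by the tool servo_tool, never from a script. Its argument "rows" is a list of rows, each a list of 3 entries, a list of its own where there are three numbers: the finger opening in mm, from 0 to 85.4, then the shift along the tool's x, y, z in mm, then the turn, a rotation vector about the tool's x, y, z in degrees. A call has 1 to 8 rows; each row shifts and turns the commanded pose from where the row before left it, along the tool's axes as they then stand; what a row does not reach is not made up. A row lasts 1/8 s, in which the tool goes at most 62.5 mm and 10.7 degrees, less where a joint would pass 70% of its speed; a pose out of reach is approached as far as the arm can. A call is refused whole if a number of a shift passes 62.5 or a number of a turn 10.7, either way. A call with a gripper value outside its range is refused whole. The fingers move at their own pace and stop on an object; "force" is the grip in N (left out, the last holds). Time passes only in rows, so rows that do not move let the fingers close. It gives the time, the measured TCP pose, the force and the opening at its end, in the units of the state.
- sense(): the state, without advancing time (a new reading comes with each control period).
- grab_frame(name): name is "side" or "top" or "wrist"; returns the picture (420x560x3 uint8, blue, green, red); there is no depth.
- get_calibration(name): a dict with "intrinsics" (3x3 intrinsics, pixels), "world_to_cam" (4x4, takes a point from world to camera coordinates). Camera axes: x right, y down, z forward; pixel columns grow to the right and rows downward; lengths in mm; the calibration is good to about 2 mm. A picture is of the moment at which its call begins: read the wrist's pose just before it. get_calibration takes no time and is no camera call; for the wrist camera it gives the pose at the moment of the call.
- sign_off(): hands the job in, once; it reports no verdict.
Trained networks look in the newest picture that a camera, given by its name, has taken for a name from the list of things; names that differ only in an ending like _2 or _b are one class to them, and where a whole thing is asked for, a point or a joint stands for the part that bears it (a point fixed in the world has none). Each returns a list of dicts, best first, with "conf" (0 to 1); they miss things now and then, are a little off and sometimes report something else, mostly with a low value. They report only what shows in the picture. A call takes as long as a camera call.
- boxes_of(camera, thing): "centre" ([x, y, z] in mm, in the coordinates of the camera as it stood for that picture, good to about 4 mm: the middle of the surface that is visible of it).
- trace(camera, thing): "mask" (420x560 bool, what is visible of it).
The state is a dict: "clock": time; "qpos": joint angles; "qvel": joint speeds; "joint_efforts": joint torques, N m; "eef_pos": TCP position; "tcp_rot": TCP orientation; "contact_force": force on the tool from outside, world axes, zero at the start; "wrist_torque": the same for the moment, N m; "opening": opening from 0.0 (shut) to 1.0 (fully open).
Only numpy, scipy, OpenCV 4.12 (cv2) and the standard library are available. Lean on these libraries where they do the work, as an engineer would, in place of code of your own. Each camera call takes 0.05 s, during which the arm holds its last target. There are 200 camera calls.

## Working session

There is one attempt and no reset: what is moved stays moved. The work goes in short steps, Python scripts to look and compute and a tool call to move; the robot and the scene stay as the last step left them, time stands still between calls to the robot, and variables do not carry over. Pictures are saved under pics/ and viewed, about 8 in all and at most 12, crops included, and the job is handed in when it is done.

Besides the shell and the picture viewer there is one more tool, called after "Call:" as name(argument=value, ...) on one line, values as JSON. servo_tool: Moves the arm, as the interface text tells. Its arguments: {"type":"object","properties":{"rows":{"type":"array","items":{"type":"array"}},"force":{"type":"number"}},"required":["rows"]}

```bash
mkdir -p pics; ls
cat > h.py <<'E'
import numpy as np, cv2
from rig import *
from scipy.spatial.transform import Rotation as R
def w(cam,p):
    T=np.array(get_calibration(cam)["world_to_cam"]); return (np.linalg.inv(T)@np.r_[p,1])[:3]
def ray(cam,u,v,z,cal=None):
    c=cal or get_calibration(cam); K=np.array(c["intrinsics"]);T=np.linalg.inv(np.array(c["world_to_cam"]))
    d=T[:3,:3]@np.linalg.solve(K,[u,v,1]); o=T[:3,3]; return o+d*(z-o[2])/d[2]
def proj(cam,p,cal=None):
    c=cal or get_calibration(cam); q=np.array(c["world_to_cam"])@np.r_[p,1]; q=np.array(c["intrinsics"])@q[:3]; return q[:2]/q[2]
E
python3 - <<'E'
from h import *
np.set_printoptions(precision=1,suppress=True)
fs=[]
for c in ["top","side"]:
    f=grab_frame(c); cv2.imwrite(f"pics/{c}0.png",f)
    for t in ["scale_pan","bowl","console","tare_top","block_hole0","stylus","mat","scoop","jar","cup","brush","bottle","tile"]:
        for b in boxes_of(c,t)[:1]: print(c,t,w(c,np.array(b["centre"])),round(b["conf"],2))
print(sense())
E
```

```text
pics
top scale_pan [621.  -10.7  45.7] 0.8
top console [ 578.  -268.5   68. ] 0.8
top block_hole0 [464.6 -12.8  66.3] 0.89
top stylus [473.2  -9.5  85.4] 0.58
top mat [568.3 318.8   4.4] 0.91
top scoop [553.  288.4  23. ] 0.68
top jar [566.5 323.    4.4] 0.57
top cup [ 757.5 -207.4   46.8] 0.82
top brush [337.7 234.7  15.4] 0.62
top bottle [646.3 434.9  72.2] 0.69
top tile [ 361.1 -214.     4.7] 0.68
side scale_pan [614.2  11.7  45.1] 0.76
side bowl [680.  -55.9  87.1] 0.84
side block_hole0 [456.    8.9  43.1] 0.58
side stylus [468.8  -5.7  97.4] 0.76
side mat [546.  330.7   5.5] 0.8
side scoop [558.4 288.8  25. ] 0.97
side jar [720.6 228.   44.5] 0.79
side cup [ 742.8 -200.5   61.1] 0.89
side brush [325.6 242.8  15.6] 0.66
side tile [ 368.1 -207.1    6.4] 0.7
{'clock': 1.4, 'qpos': array([-1.1,  0.4,  1.6,  0. ,  1.2, -0. ]), 'qvel': array([ 0., -0., -0.,  0., -0.,  0.]), 'joint_efforts': array([  0. , -60.5, -34.2,   0. ,   0. ,   0. ]), 'eef_pos': array([ 282.9, -557.3,  231.3]), 'tcp_rot': array([-3.1, -0. ,  0.5]), 'contact_force': array([-0.3,  0.2, -0.1]), 'wrist_torque': array([-0.,  0., -0.]), 'opening': 0.9979418362706445}
```

View pics/top0.png

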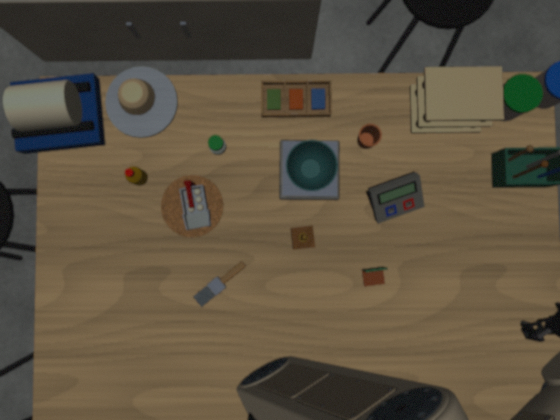

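View pics/side0.png

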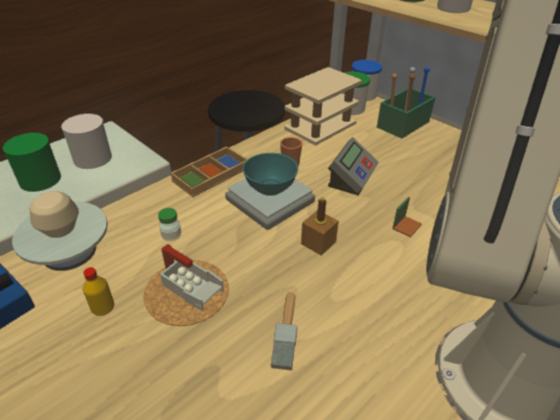

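Top view: block about (302,237), blue button about (391,211), bowl about (311,165), scoop about (195,205) with its lip towards the robot. The side view confirms this. Next I compute positions and the wrist camera offset.

Run:
```python
from h import *
np.set_printoptions(precision=1,suppress=True)
for n,u,v,z in [("block",302,237,68),("blue",391,211,50),("red",408,204,50),("bowl",311,165,111),("bar0",189,182,86),("lip",197,226,18),("mat",192,207,4)]: print(n,ray("top",u,v,z))
s=sense(); T=np.linalg.inv(np.array(get_calibration("wrist")["world_to_cam"]))
Rt=R.from_euler("xyz",s["tcp_rot"]).as_matrix()
print(Rt, Rt.T@(T[:3,3]-s["eef_pos"]), Rt.T@T[:3,:3],get_calibration("wrist")["intrinsics"])
```

```text
block [471.  -13.2  68. ]
blue [ 540.9 -261.    50. ]
red [ 559.9 -308.4   50. ]
bowl [661.3 -37.2 111. ]
bar0 [622.1 291.5  86. ]
lip [505.3 281.1  18. ]
mat [560.4 297.7   4. ]
[[ 0.9  0.5 -0. ]
 [ 0.5 -0.9  0. ]
 [ 0.  -0.  -1. ]] [  70.5   -1.3 -143.4] [[ 0.  -1.  -0.3]
 [ 1.   0.  -0. ]
 [ 0.  -0.3  1. ]] [[357.    0.  284.6]
 [  0.  357.  211.6]
 [  0.    0.    1. ]]
```

```bash
cat >> h.py <<'E'
def plan(wps,g):
    """wps: list of (pos,rotmatrix,nrows); prints rows from measured pose"""
    from scipy.spatial.transform import Slerp
    s=sense(); p=np.array(s["eef_pos"]); r=R.from_euler("xyz",s["tcp_rot"])
    for P,M,n in wps:
        P=np.array(P,float); r1=R.from_matrix(M) if not isinstance(M,R) else M
        sl=Slerp([0,1],R.concatenate([r,r1]))
        pc,rc=p,r; out=[]
        for k in range(1,n+1):
            pn=p+(P-p)*k/n; rn=sl(k/n)
            out.append([g,[round(float(x),1) for x in rc.inv().apply(pn-pc)],[round(float(x),2) for x in (rc.inv()*rn).as_rotvec(degrees=True)]])
            # carry rounding
            pc=pc+rc.apply(out[-1][1]); rc=rc*R.from_rotvec(out[-1][2],degrees=True)
        p,r=pc,rc; print(out)
def down(yaw): return R.from_euler("xyz",[np.pi,0,yaw])
E
python3 - <<'E'
from h import *
print(sense()["tcp_rot"])
plan([([430,-140,270],down(0.0),8)],85)
E
```

```text
[-3.14153123e+00 -1.29815355e-05  4.69777893e-01]
[[85, [40.0, -38.2, -4.8], [-0.0, 0.0, 3.36]], [85, [37.7, -40.5, -4.9], [-0.0, 0.0, 3.37]], [85, [35.3, -42.6, -4.8], [-0.0, 0.0, 3.36]], [85, [32.7, -44.6, -4.9], [-0.0, 0.0, 3.37]], [85, [30.0, -46.4, -4.8], [-0.0, 0.0, 3.36]], [85, [27.2, -48.1, -4.8], [-0.0, 0.0, 3.37]], [85, [24.4, -49.7, -4.9], [-0.0, 0.0, 3.36]], [85, [21.4, -51.0, -4.8], [-0.0, 0.0, 3.37]]]
```

Call:
servo_tool(rows=[[85, [40, -38, -5], [0, 0, 3.4]], [85, [38, -40, -5], [0, 0, 3.4]], [85, [35, -43, -5], [0, 0, 3.4]], [85, [33, -45, -5], [0, 0, 3.4]], [85, [30, -46, -5], [0, 0, 3.4]], [85, [27, -48, -5], [0, 0, 3.4]], [85, [24, -50, -5], [0, 0, 3.4]], [85, [21, -51, -5], [0, 0, 3.4]]])

```text
clock: 2.4
eef_pos: [430.7, -138.7, 271.8]
tcp_rot: [3.141, -0.001, -0.007]
contact_force: [0.1, -0.1, 0.2]
opening: 1.0
```

Run:
```python
from h import *
np.set_printoptions(precision=1,suppress=True)
s=sense();print(s["eef_pos"],s["tcp_rot"])
c=get_calibration("wrist");f=grab_frame("wrist"); cv2.imwrite("pics/w1.png",cv2.resize(f,(800,600),interpolation=cv2.INTER_CUBIC))
import pickle; pickle.dump(c,open("w1.pkl","wb"))
for t in ["console","tare_top","block_hole0","stylus","off"]:
    for b in boxes_of("wrist",t)[:2]: print(t,(np.linalg.inv(np.array(c["world_to_cam"]))@np.r_[b["centre"],1])[:3],round(b["conf"],2))
```

```text
[ 430.7 -138.7  271.8] [ 3.1 -0.  -0. ]
console [ 564.4 -263.1   57.3] 0.77
tare_top [379.  174.3  14.4] 0.21
block_hole0 [480.1 -29.1  72.5] 0.83
stylus [472.4 -18.  109.5] 0.81
```

View pics/w1.png

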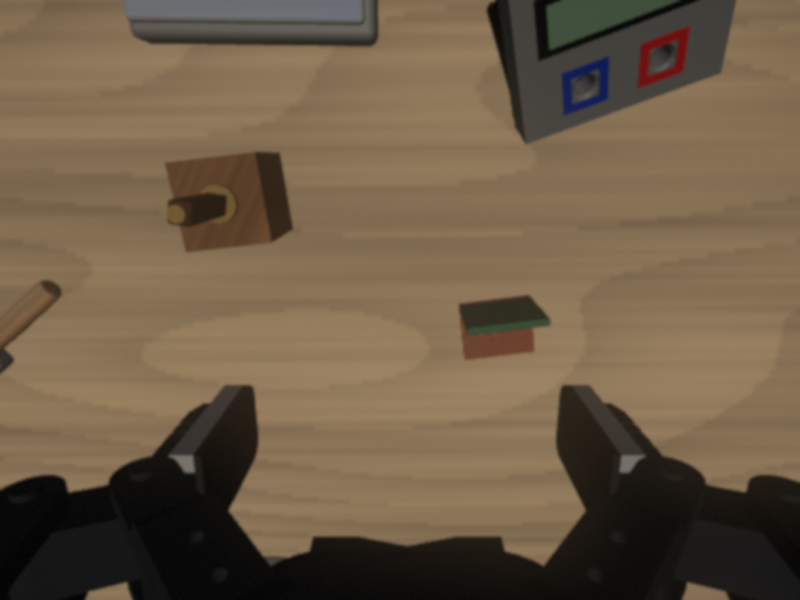

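Wrist view (800 px scale): block top corners at (166,162), (258,152), (275,240), (186,251). Collar at (217,204), blue ring centre (586,86), red ring centre (664,57), panel's front corner (527,141). I'll take a second view above the console to triangulate.

Run:
```python
from h import *
import pickle; c=pickle.load(open("w1.pkl","rb"))
np.set_printoptions(precision=1,suppress=True)
k=560/800
for n,u,v,z in [("b1",166,162,68),("b2",258,152,68),("b3",275,240,68),("b4",186,251,68),("bc",221,201,68),("collar",217,204,73),("stud",176,213,127),("blue",586,86,52),("red",664,57,52),("corner",527,141,35.3),("corner2",720,72,35.3)]: print(n,ray("wrist",u*k,v*k,z,c))
plan([([450,-250,240],down(-0.35),4)],85)
```

```text
b1 [497.2  20.   68. ]
b2 [503.1 -40.9  68. ]
b3 [445.3 -47.5  68. ]
b4 [438.1  14.3  68. ]
bc [471.8 -13.4  68. ]
collar [470.3 -12.3  73. ]
stud [470.2  -8.6 127. ]
blue [ 543.7 -256.7   52. ]
red [ 560.9 -305.9   52. ]
corner [ 509.7 -223.6   35.3]
corner2 [ 554.  -353.3   35.3]
[[85, [5.1, 27.2, 7.8], [0.01, 0.0, 4.95]], [85, [7.4, 26.7, 7.8], [0.0, 0.0, 4.94]], [85, [9.7, 26.0, 7.9], [0.01, 0.0, 4.95]], [85, [12.0, 25.0, 7.8], [0.0, 0.01, 4.95]]]
```

Run:
```python
from h import *
plan([([545,-258,210],down(0.33),6)],85)
```

```text
[[85, [19.2, 19.4, 10.2], [0.0, 0.0, -3.2]], [85, [18.2, 20.5, 10.2], [0.01, 0.0, -3.19]], [85, [16.9, 21.4, 10.2], [-0.0, 0.01, -3.2]], [85, [15.8, 22.4, 10.2], [0.0, -0.0, -3.19]], [85, [14.4, 23.2, 10.3], [0.01, 0.0, -3.2]], [85, [13.2, 23.9, 10.2], [0.0, 0.0, -3.19]]]
```

Call:
servo_tool(rows=[[85, [19, 19.5, 10], [0, 0, -3.2]], [85, [18, 20.5, 10], [0, 0, -3.2]], [85, [17, 21.5, 10], [0, 0, -3.2]], [85, [16, 22.5, 10], [0, 0, -3.2]], [85, [14.5, 23, 10], [0, 0, -3.2]], [85, [13, 24, 10], [0, 0, -3.2]]])

```text
clock: 3.45
eef_pos: [544.7, -260.1, 210.5]
tcp_rot: [-3.141, 0.001, 0.33]
contact_force: [0.2, -0.3, -0.0]
opening: 0.995
```

Run:
```python
from h import *
np.set_printoptions(precision=1,suppress=True)
c=get_calibration("wrist");f=grab_frame("wrist"); cv2.imwrite("pics/w2.png",cv2.resize(f,(800,600),interpolation=cv2.INTER_CUBIC))
import pickle; pickle.dump(c,open("w2.pkl","wb")); print(sense()["eef_pos"],sense()["tcp_rot"])
```

```text
[ 546.3 -262.   209.3] [3.1 0.  0.3]
```

View pics/w2.png

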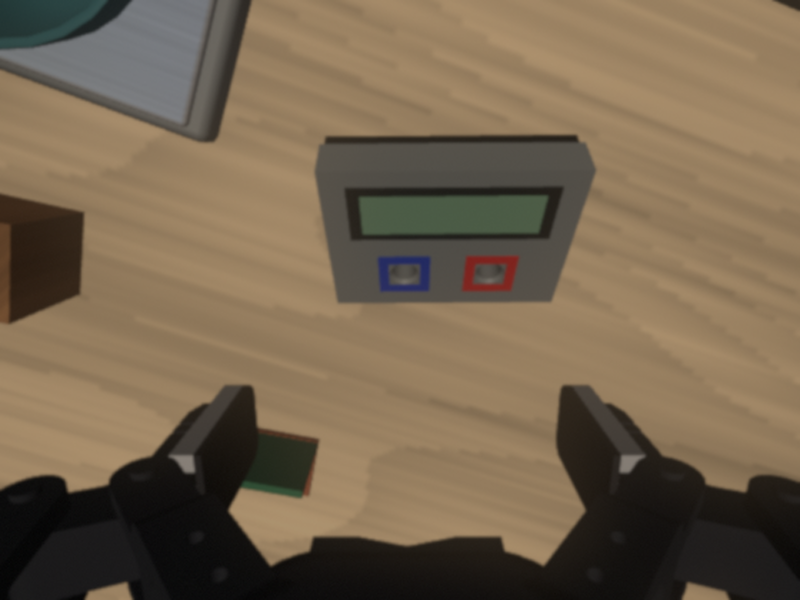

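Second view: console is nearly square to the tool. Front panel corners (338,302) and (551,301), upper panel corners (316,175) and (596,173). Blue centre (404,273), red centre (490,272). Fitting the console pose.

Run:
```python
from h import *
import pickle; from scipy.optimize import least_squares
np.set_printoptions(precision=2,suppress=True)
C=[pickle.load(open(f"w{i}.pkl","rb")) for i in (1,2)]
k=.7;s35,c35=np.sin(np.radians(35)),np.cos(np.radians(35))
obs=[(0,"fl",527,141),(0,"fr",720,72),(0,"b",586,86),(0,"r",664,57),(1,"fl",338,302),(1,"fr",551,301),(1,"b",404,273),(1,"r",490,272),(1,"tl",316,175),(1,"tr",596,173)]
def pt(n,q):
    x,y,yaw,u=q[:4]; d={"f":0,"t":104,"b":u,"r":u}[n[0]]; Y={"l":70,"r":-70}[n[1]] if len(n)>1 else {"b":26,"r":-26}[n]
    a=d*c35; z=95-104*s35+d*s35
    return np.array([x+a*np.cos(yaw)-Y*np.sin(yaw),y+a*np.sin(yaw)+Y*np.cos(yaw),z])
def f(q): return np.concatenate([proj("",pt(n,q)+np.r_[0,0,0 if i==0 else q[4]],C[i])-np.array([u,v])*k for i,n,u,v in obs])
r=least_squares(f,[532,-289,.33,26,0],loss="soft_l1"); print(r.x); print(r.fun.reshape(-1,2)); print(pt("b",r.x),pt("r",r.x))
for i in (0,1): print(np.linalg.inv(np.array(C[i]["world_to_cam"]))[:3,3])
# two-view triangulation
for a,b in [((586,86),(404,273)),((664,57),(490,272))]:
    P=[np.array(c["intrinsics"])@np.array(c["world_to_cam"])[:3] for c in C]
    X=cv2.triangulatePoints(P[0],P[1],np.array(a,float)*k,np.array(b,float)*k)[:,0]; print(X[:3]/X[3])
plan([([471-95,-13,200],down(0.1),6)],85)
```

```text
[ 530.59 -289.56    0.33   28.4    -4.3 ]
[[-0.24  2.08]
 [ 2.4   0.55]
 [ 0.61 -0.37]
 [ 0.51 -0.15]
 [-0.03  0.17]
 [-0.35  0.47]
 [ 0.32  0.07]
 [-0.72  0.61]
 [-0.3  -2.23]
 [-0.25 -1.44]]
[ 544.06 -257.37   51.64] [ 561.08 -306.51   51.64]
[ 500.45 -137.82  415.18]
[ 610.83 -236.08  353.83]
[ 544.23 -257.25   49.38]
[ 561.72 -307.     48.68]
[[85, [-13.3, -48.5, 1.5], [0.01, 0.0, 2.22]], [85, [-15.2, -47.9, 1.5], [0.01, 0.0, 2.22]], [85, [-17.0, -47.3, 1.6], [0.01, 0.0, 2.21]], [85, [-18.8, -46.7, 1.5], [0.01, 0.01, 2.22]], [85, [-20.6, -45.8, 1.5], [0.0, -0.0, 2.22]], [85, [-22.4, -45.1, 1.6], [0.01, -0.0, 2.22]]]
```

Run:
```python
from h import *
plan([([471,-13,200],down(0.1),6)],85)
```

```text
[[85, [1.7, -43.3, 1.5], [0.01, 0.0, 2.22]], [85, [-0.1, -43.4, 1.5], [0.01, 0.0, 2.22]], [85, [-1.6, -43.3, 1.6], [0.01, 0.0, 2.21]], [85, [-3.4, -43.2, 1.5], [0.01, 0.01, 2.22]], [85, [-5.0, -43.1, 1.5], [0.0, -0.0, 2.22]], [85, [-6.7, -42.8, 1.6], [0.01, -0.0, 2.22]]]
```

Call:
servo_tool(rows=[[85, [1.5, -43.5, 1.5], [0, 0, 2.2]], [85, [0, -43.5, 1.5], [0, 0, 2.2]], [85, [-1.5, -43.5, 1.5], [0, 0, 2.2]], [85, [-3.5, -43, 1.5], [0, 0, 2.2]], [85, [-5, -43, 1.5], [0, 0, 2.2]], [85, [-6.5, -43, 1.5], [0, 0, 2.2]], [85, [0, 0, 0], [0, 0, 0]]])

```text
clock: 4.38
eef_pos: [468.8, -7.4, 202.1]
tcp_rot: [-3.141, 0.001, 0.1]
contact_force: [0.8, -0.5, 0.3]
opening: 0.998
```

Run:
```python
from h import *
np.set_printoptions(precision=1,suppress=True)
c=get_calibration("wrist");f=grab_frame("wrist"); cv2.imwrite("pics/w3.png",cv2.resize(f[60:360,80:480],(800,600),interpolation=cv2.INTER_CUBIC))
import pickle; pickle.dump(c,open("w3.pkl","wb")); print(sense()["eef_pos"],sense()["tcp_rot"])
```

```text
[469.6  -8.4 202.3] [3.1 0.  0.1]
```

View pics/w3.png

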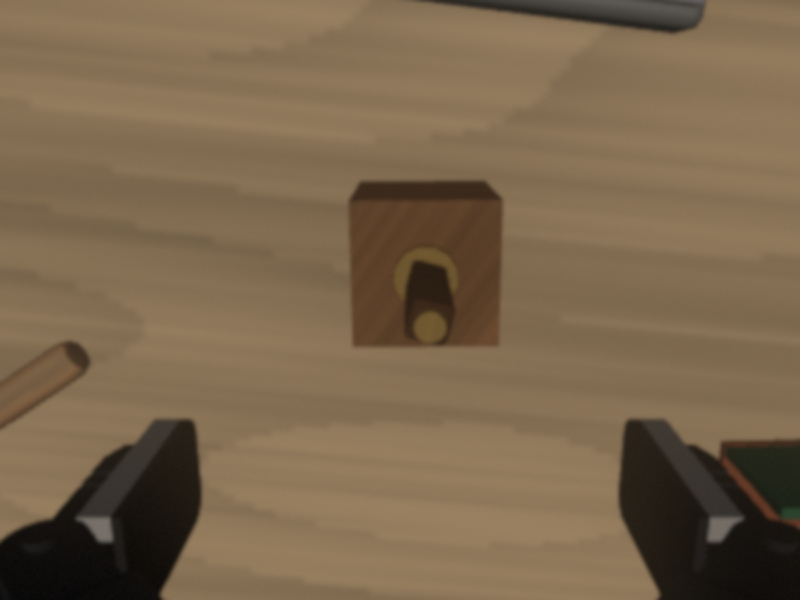

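Wrist close-up (crop, 2x): block top spans about (350–502, 199–346), stud (430,326). The handle seems turned clockwise by about 12°. A zoomed, brightened crop should settle it.

Run:
```python
from h import *
f=cv2.imread("pics/w3.png")[230:360,360:500]
g=np.clip((f.astype(float)/110)**0.6*255,0,255).astype(np.uint8)
cv2.imwrite("pics/w3z.png",cv2.resize(g,None,fx=4.5,fy=4.5,interpolation=cv2.INTER_CUBIC))
import pickle; c=pickle.load(open("w3.pkl","rb"))
np.set_printoptions(precision=1,suppress=True)
for n,u,v,z in [("stud",430,326,195-127+67-3),("collar",427,277,73),("bl",350,199,68),("br",502,199,68),("fr",499,346,68),("fl",353,346,68)]: print(n,ray("",80+u/2,60+v/2,z,c))
```

```text
stud [470.  -12.5 132. ]
collar [471.1 -12.8  73. ]
bl [497.9  20.   68. ]
br [503.8 -38.7  68. ]
fr [443.8 -45.7  68. ]
fl [437.7  14.1  68. ]
```

View pics/w3z.png

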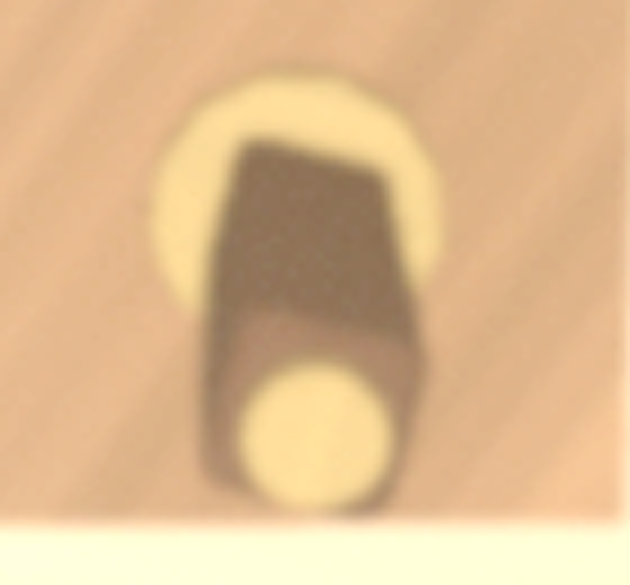

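Back edge of the handle slopes 12–15° clockwise, so the handle yaw is about -0.135. Block hole is at about (470.5,-12.7). Going in to grasp.

Run:
```python
from h import *
plan([([470.5,-12.7,150],down(-0.135),3),([470.5,-12.7,86],down(-0.135),3)],50)
```

```text
[[50, [0.2, 1.4, 17.4], [0.0, 0.0, 4.5]], [50, [0.2, 1.5, 17.5], [0.01, 0.0, 4.49]], [50, [0.4, 1.4, 17.4], [0.0, 0.01, 4.5]]]
[[50, [0.0, -0.0, 21.3], [0.0, -0.0, -0.0]], [50, [0.0, -0.0, 21.4], [0.0, -0.0, -0.0]], [50, [0.0, -0.0, 21.3], [0.0, -0.0, -0.0]]]
```

Call:
servo_tool(rows=[[50, [0.2, 1.4, 17.4], [0, 0, 4.5]], [50, [0.2, 1.5, 17.5], [0, 0, 4.5]], [50, [0.4, 1.4, 17.4], [0, 0, 4.5]], [50, [0, 0, 21.3], [0, 0, 0]], [50, [0, 0, 21.3], [0, 0, 0]], [50, [0, 0, 21.3], [0, 0, 0]], [50, [0, 0, 0], [0, 0, 0]]])

```text
clock: 5.3
eef_pos: [470.1, -13.9, 84.9]
tcp_rot: [3.141, 0.003, -0.138]
contact_force: [0.1, -0.4, 0.9]
opening: 0.588
```

Call:
servo_tool(rows=[[5, [0, 0, 0], [0, 0, 0]], [5, [0, 0, 0], [0, 0, 0]], [5, [0, 0, 0], [0, 0, 0]], [5, [0, 0, 0], [0, 0, 0]], [5, [0, 0, 0], [0, 0, 0]], [5, [0, 0, 0], [0, 0, 0]]], force=40)

```text
clock: 6.05
eef_pos: [471.7, -12.7, 86.9]
tcp_rot: [3.141, -0.002, -0.135]
contact_force: [-0.3, -2.8, 6.6]
opening: 0.16
```

```bash
cat >> h.py <<'E'
YC=0.33; BLUE=np.array([544.1,-257.3,51.0])
RP=R.from_euler("z",YC)*R.from_euler("y",-35,degrees=True)*R.from_euler("x",np.pi)
N=-RP.as_matrix()[:,2]
E
python3 - <<'E'
from h import *
print(N)
plan([([471.7,-12.7,166],down(-0.135),4),(BLUE+N*(79+35),RP,10)],5)
E
```

```text
[-0.5426276  -0.18586345  0.81915204]
[[5, [0.0, 0.0, -19.8], [0.0, -0.03, -0.0]], [5, [0.1, 0.0, -19.7], [0.01, -0.02, -0.01]], [5, [-0.0, 0.0, -19.8], [0.0, -0.03, -0.0]], [5, [-0.0, 0.0, -19.8], [0.01, -0.02, -0.01]]]
[[5, [4.6, 26.2, 2.2], [0.81, 3.44, -2.58]], [5, [3.3, 26.4, 2.0], [0.82, 3.43, -2.58]], [5, [2.0, 26.6, 1.8], [0.81, 3.44, -2.58]], [5, [0.7, 26.6, 1.5], [0.81, 3.43, -2.58]], [5, [-0.5, 26.7, 1.2], [0.82, 3.44, -2.58]], [5, [-1.9, 26.6, 0.7], [0.81, 3.43, -2.58]], [5, [-3.0, 26.5, 0.1], [0.81, 3.44, -2.58]], [5, [-4.3, 26.3, -0.4], [0.82, 3.44, -2.58]], [5, [-5.3, 26.2, -1.1], [0.81, 3.43, -2.58]], [5, [-6.5, 25.8, -1.8], [0.81, 3.44, -2.58]]]
```

Call:
servo_tool(rows=[[5, [0, 0, -20], [0, 0, 0]], [5, [0, 0, -20], [0, 0, 0]], [5, [0, 0, -20], [0, 0, 0]], [5, [0, 0, -20], [0, 0, 0]], [5, [4.6, 26.2, 2.2], [0.81, 3.44, -2.58]], [5, [3.3, 26.4, 2.0], [0.81, 3.44, -2.58]], [5, [2.0, 26.6, 1.8], [0.81, 3.44, -2.58]], [5, [0.7, 26.6, 1.5], [0.81, 3.44, -2.58]]])

```text
clock: 7.05
eef_pos: [475.0, -119.4, 157.8]
tcp_rot: [-3.107, -0.247, 0.043]
contact_force: [0.4, 0.9, -1.1]
opening: 0.159
```

Call:
servo_tool(rows=[[5, [-0.5, 26.7, 1.2], [0.81, 3.44, -2.58]], [5, [-1.9, 26.6, 0.7], [0.81, 3.44, -2.58]], [5, [-3.0, 26.5, 0.1], [0.81, 3.44, -2.58]], [5, [-4.3, 26.3, -0.4], [0.81, 3.44, -2.58]], [5, [-5.3, 26.2, -1.1], [0.81, 3.44, -2.58]], [5, [-6.5, 25.8, -1.8], [0.81, 3.44, -2.58]], [5, [0, 0, 0], [0, 0, 0]], [5, [0, 0, 0], [0, 0, 0]]])

```text
clock: 8.05
eef_pos: [480.9, -277.8, 144.4]
tcp_rot: [-3.141, -0.611, 0.328]
contact_force: [-0.1, 1.1, 0.0]
opening: 0.156
```

Run:
```python
from h import *
np.set_printoptions(precision=3,suppress=True)
s=sense();print(s["eef_pos"],s["tcp_rot"],s["opening"],s["qpos"])
c=get_calibration("wrist");f=grab_frame("wrist"); cv2.imwrite("pics/w4.png",cv2.resize(f,(800,600),interpolation=cv2.INTER_CUBIC))
Rt=R.from_euler("xyz",s["tcp_rot"]); tip=s["eef_pos"]+Rt.apply([0,0,79])
d=tip-BLUE; print("tip off axis",d-N*(d@N),"along",d@N)
for n,p in [("tip",tip),("blue",BLUE),("mid",tip-Rt.apply([0,0,30]))]: print(n,proj("",p,c)*800/560)
plan([(BLUE+N*(79+35),RP,1)],5)
```

```text
[ 480.937 -277.798  144.383] [-3.141 -0.611  0.328] 0.15609949440564014 [-0.861  0.304  2.12   0.953  0.712 -0.362]
tip off axis [-0.986  0.743 -0.485] along 35.57897253431385
tip [409.873 315.915]
blue [411.413 293.738]
mid [410.278 338.647]
[[5, [0.5, 1.4, 0.6], [0.03, 0.0, -0.04]]]
```

View pics/w4.png

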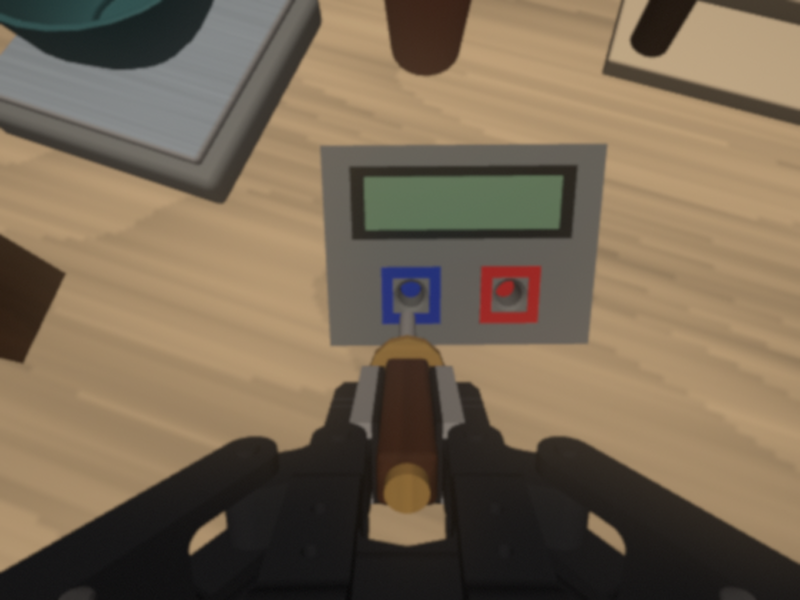

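Camera check: blue bore at (411,293), right where predicted, and the tip at (408,313) is nearly in line. I'll shift 0.5/1.4 mm and insert.

Call:
servo_tool(rows=[[5, [0.5, 1.4, 5], [0, 0, 0]], [5, [0, 0, 12], [0, 0, 0]], [5, [0, 0, 12], [0, 0, 0]], [5, [0, 0, 12], [0, 0, 0]], [5, [0, 0, 5], [0, 0, 0]], [5, [0, 0, 0], [0, 0, 0]], [5, [0, 0, 0], [0, 0, 0]]])

```text
clock: 8.98
eef_pos: [507.1, -271.1, 107.2]
tcp_rot: [3.141, -0.611, 0.329]
contact_force: [0.2, 0.8, -0.6]
opening: 0.157
```

Call:
servo_tool(rows=[[5, [0, 0, 3], [0, 0, 0]], [5, [0, 0, 3], [0, 0, 0]], [5, [0, 0, 3], [0, 0, 0]], [5, [0, 0, 1], [0, 0, 0]], [5, [0, 0, 0], [0, 0, 0]], [5, [0, 0, 0], [0, 0, 0]]])

```text
clock: 9.72
eef_pos: [512.5, -269.2, 99.0]
tcp_rot: [3.141, -0.611, 0.329]
contact_force: [-1.3, -0.6, 0.5]
opening: 0.157
```

Run:
```python
from h import *
s=sense(); tip=s["eef_pos"]+R.from_euler("xyz",s["tcp_rot"]).apply([0,0,79]); d=tip-BLUE
print("along",d@N,"off",d-N*(d@N),"F",s["contact_force"],s["contact_force"]@N,s["opening"])
```

```text
along -20.29030874259616 off [ 0.33007554 -1.0683088  -0.02374585] F [-1.25948763 -0.62634507  0.45599798] 1.17337907176271 0.15691898866773069
```

Call:
servo_tool(rows=[[5, [0, 0, 2], [0, 0, 0]], [5, [0, 0, 2], [0, 0, 0]], [5, [0, 0, 0], [0, 0, 0]], [5, [0, 0, 0], [0, 0, 0]]])

```text
clock: 10.22
eef_pos: [514.6, -268.6, 96.0]
tcp_rot: [3.14, -0.612, 0.33]
contact_force: [-7.4, -1.7, 8.7]
opening: 0.157
```

Call:
servo_tool(rows=[[5, [0, 0, 1.5], [0, 0, 0]], [5, [0, 0, 0], [0, 0, 0]], [5, [0, 0, 0], [0, 0, 0]]])

```text
clock: 10.6
eef_pos: [515.2, -268.5, 95.4]
tcp_rot: [3.139, -0.612, 0.33]
contact_force: [-17.3, -2.6, 20.8]
opening: 0.159
```

Firmly on the stop (26 N). Retracting, then going back above the block.

Call:
servo_tool(rows=[[5, [0, 0, -16], [0, 0, 0]], [5, [0, 0, -16], [0, 0, 0]], [5, [0, 0, -16], [0, 0, 0]], [5, [0, 0, -16], [0, 0, 0]], [5, [0, 0, 0], [0, 0, 0]]])

```text
clock: 11.22
eef_pos: [480.6, -280.7, 147.9]
tcp_rot: [3.139, -0.612, 0.33]
contact_force: [-0.0, 0.8, -0.8]
opening: 0.155
```

Run:
```python
from h import *
s=sense();print(s["eef_pos"],s["contact_force"])
plan([([471.5,-12.7,168],down(-0.135),10)],5)
```

```text
[ 480.64753881 -280.66368814  147.91665002] [-0.03241652  0.77765442 -0.75525583]
[[5, [7.6, -25.7, 2.8], [-0.8, -3.45, 2.57]], [5, [6.5, -26.0, 2.0], [-0.8, -3.44, 2.58]], [5, [5.4, -26.3, 1.2], [-0.8, -3.45, 2.57]], [5, [4.4, -26.5, 0.6], [-0.8, -3.45, 2.58]], [5, [3.1, -26.7, 0.0], [-0.79, -3.44, 2.57]], [5, [1.9, -26.8, -0.5], [-0.8, -3.45, 2.58]], [5, [0.7, -26.9, -1.0], [-0.8, -3.45, 2.57]], [5, [-0.6, -26.8, -1.3], [-0.8, -3.44, 2.57]], [5, [-1.9, -26.8, -1.7], [-0.8, -3.45, 2.58]], [5, [-3.2, -26.6, -1.8], [-0.8, -3.45, 2.57]]]
```

Call:
servo_tool(rows=[[5, [7.6, -25.7, 2.8], [-0.8, -3.45, 2.57]], [5, [6.5, -26.0, 2.0], [-0.8, -3.45, 2.57]], [5, [5.4, -26.3, 1.2], [-0.8, -3.45, 2.57]], [5, [4.4, -26.5, 0.6], [-0.8, -3.45, 2.57]], [5, [3.1, -26.7, 0], [-0.8, -3.45, 2.57]], [5, [1.9, -26.8, -0.5], [-0.8, -3.45, 2.57]], [5, [0.7, -26.9, -1], [-0.8, -3.45, 2.57]], [5, [-0.6, -26.8, -1.3], [-0.8, -3.45, 2.57]]])

```text
clock: 12.22
eef_pos: [473.0, -64.4, 163.0]
tcp_rot: [-3.119, -0.118, -0.046]
contact_force: [-0.2, -0.0, -0.5]
opening: 0.157
```

Call:
servo_tool(rows=[[5, [-1.9, -26.8, -1.7], [-0.8, -3.45, 2.57]], [5, [-3.2, -26.6, -1.8], [-0.8, -3.45, 2.57]], [5, [0, 0, 0], [0, 0, 0]], [5, [0, 0, 0], [0, 0, 0]]])

```text
clock: 12.72
eef_pos: [471.0, -12.1, 166.7]
tcp_rot: [-3.141, 0.002, -0.132]
contact_force: [0.5, -0.0, -1.7]
opening: 0.162
```

Run:
```python
from h import *
s=sense();c=get_calibration("wrist");f=grab_frame("wrist"); cv2.imwrite("pics/w5.png",cv2.resize(f[100:400,80:480],(800,600),interpolation=cv2.INTER_CUBIC))
Rt=R.from_euler("xyz",s["tcp_rot"]); print(s["eef_pos"],s["tcp_rot"])
for n,p in [("tip",s["eef_pos"]+Rt.apply([0,0,79])),("hole",[470.5,-12.7,68])]: print(n,(proj("",p,c)-[80,100])*2)
plan([([471.5,-12.7,168],down(-0.135),1)],5)
```

```text
[470.95494547 -12.06518558 166.70472866] [-3.14069552e+00  2.14509418e-03 -1.32314491e-01]
tip [412.90879802 238.97567711]
hole [414.82129605 222.69553956]
[[5, [0.7, 0.2, -1.2], [-0.05, 0.12, 0.11]]]
```

View pics/w5.png

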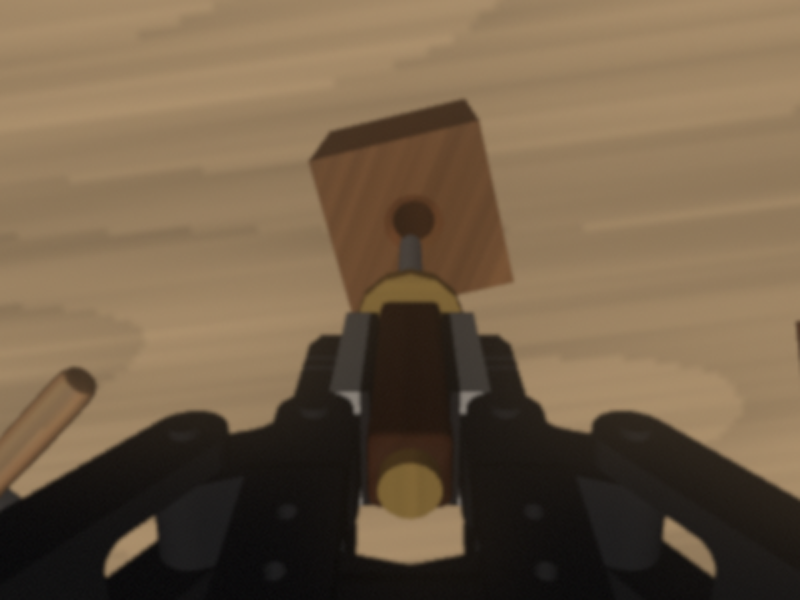

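Hole at (413,219) and tip at (411,237) keep the predicted relative offset, so they are aligned. Lowering.

Call:
servo_tool(rows=[[5, [0.7, 0.2, 10], [0, 0, 0]], [5, [0, 0, 12], [0, 0, 0]], [5, [0, 0, 15], [0, 0, 0]], [5, [0, 0, 15], [0, 0, 0]], [5, [0, 0, 14], [0, 0, 0]], [5, [0, 0, 9], [0, 0, 0]], [5, [0, 0, 2], [0, 0, 0]], [5, [0, 0, 0], [0, 0, 0]]])

```text
clock: 13.78
eef_pos: [472.0, -12.2, 90.3]
tcp_rot: [-3.141, 0.002, -0.134]
contact_force: [-0.5, -0.7, -0.8]
opening: 0.155
```

Call:
servo_tool(rows=[[5, [0, 0, 2], [0, 0, 0]], [5, [0, 0, 1], [0, 0, 0]], [5, [0, 0, 0], [0, 0, 0]]])

```text
clock: 14.15
eef_pos: [471.9, -12.2, 87.3]
tcp_rot: [-3.141, 0.002, -0.134]
contact_force: [0.0, -0.4, -1.0]
opening: 0.161
```

Call:
servo_tool(rows=[[40, [0, 0, 0], [0, 0, 0]], [40, [0, 0, 0], [0, 0, 0]], [40, [0, 0, 0], [0, 0, 0]], [40, [0, 0, -20], [0, 0, 0]], [40, [0, 0, -40], [0, 0, 0]], [40, [0, 0, -60], [0, 0, 0]], [40, [0, 0, -60], [0, 0, 0]], [40, [0, 0, 0], [0, 0, 0]]])

```text
clock: 15.15
eef_pos: [474.9, -12.5, 272.0]
tcp_rot: [-3.14, -0.007, -0.134]
contact_force: [-0.1, -0.4, -0.9]
opening: 0.47
```

Run:
```python
from h import *
np.set_printoptions(precision=1,suppress=True)
plan([([590,285,270],down(0.15),8)],85)
f=grab_frame("top")
m=max(trace("top","bowl"),key=lambda b:b["conf"],default=None)
if m is not None:
    print(m["conf"]); k=cv2.findContours(m["mask"].astype(np.uint8),0,1)[0]; k=max(k,key=cv2.contourArea); e=cv2.fitEllipse(k); print(e, ray("top",*e[0],111), ray("top",*e[0],46))
g=grab_frame("side"); cv2.imwrite("pics/s2.png",np.hstack([cv2.resize(g[160:280,210:400],(480,303),interpolation=2),cv2.resize(f[115:215,260:360],(303,303),interpolation=2)]))
```

```text
[[85, [9.3, -38.8, 0.4], [-0.0, -0.05, -2.03]], [85, [10.7, -38.4, 0.3], [-0.01, -0.05, -2.03]], [85, [12.0, -38.0, 0.4], [-0.0, -0.05, -2.03]], [85, [13.4, -37.6, 0.3], [-0.01, -0.06, -2.04]], [85, [14.7, -37.0, 0.3], [-0.0, -0.05, -2.03]], [85, [16.0, -36.6, 0.4], [-0.01, -0.05, -2.03]], [85, [17.3, -35.9, 0.2], [-0.0, -0.05, -2.03]], [85, [18.5, -35.3, 0.3], [-0.0, -0.05, -2.03]]]
0.62
((311.23968505859375, 164.5773162841797), (50.993385314941406, 51.99065399169922), 77.85356140136719) [662.5 -37.9 111. ] [672.9 -42.4  46. ]
```

View pics/s2.png

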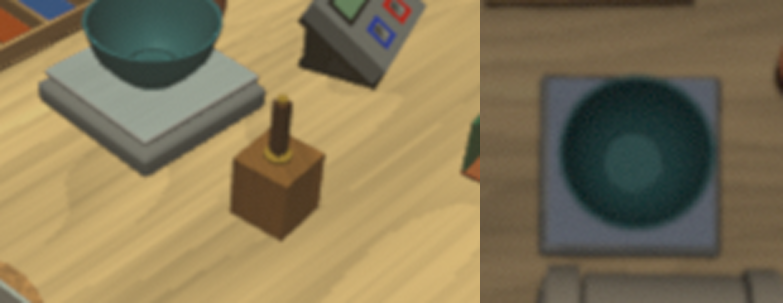

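Side view: the stylus stands home with its collar on the block. Top view: the bowl is on the pan, rim centre about (662,-37). Moving over the scoop.

Call:
servo_tool(rows=[[85, [9.3, -38.8, 0.4], [0, 0, -2.03]], [85, [10.7, -38.4, 0.3], [0, 0, -2.03]], [85, [12, -38, 0.4], [0, 0, -2.03]], [85, [13.4, -37.6, 0.3], [0, 0, -2.03]], [85, [14.7, -37, 0.3], [0, 0, -2.03]], [85, [16, -36.6, 0.4], [0, 0, -2.03]], [85, [17.3, -35.9, 0.2], [0, 0, -2.03]], [85, [18.5, -35.3, 0.3], [0, 0, -2.03]]])

```text
clock: 16.3
eef_pos: [586.7, 285.9, 261.9]
tcp_rot: [3.142, 0.005, 0.151]
contact_force: [0.7, -0.2, -0.7]
opening: 0.991
```

Call:
servo_tool(rows=[[85, [0, 0, 0], [0, 0, 0]], [85, [0, 0, 0], [0, 0, 0]]])

```text
clock: 16.55
eef_pos: [586.3, 284.4, 262.6]
tcp_rot: [3.141, 0.005, 0.15]
contact_force: [-0.2, -0.2, 0.2]
opening: 0.996
```

Run:
```python
from h import *
s=sense();c=get_calibration("wrist");f=grab_frame("wrist"); cv2.imwrite("pics/w6.png",cv2.resize(f,(800,600),interpolation=cv2.INTER_CUBIC))
print(s["eef_pos"],s["tcp_rot"])
import pickle; pickle.dump(c,open("w6.pkl","wb"))
```

```text
[586.28929764 284.36896744 262.64783368] [3.14142969 0.0048909  0.14983956]
```

View pics/w6.png

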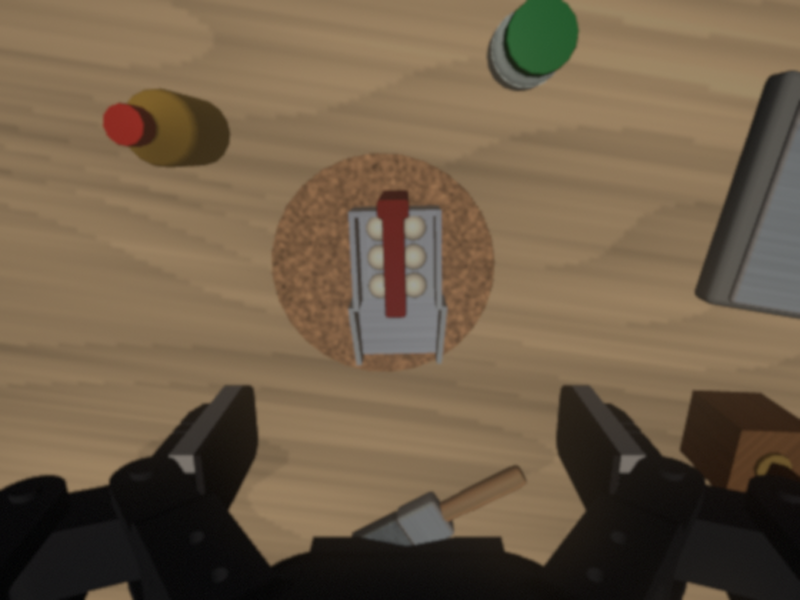

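Wrist view: scoop on the mat. Bar front end (396,317), back end about (393,196). Tray back corners (350,210) and (441,208), lip ends (360,363) and (440,360). Mat centre about (383,262).

Run:
```python
from h import *
np.set_printoptions(precision=3,suppress=True)
import pickle; c=pickle.load(open("w6.pkl","rb")); k=.7
P={n:ray("",u*k,v*k,z,c) for n,u,v,z in [("barf",396,317,90),("barb",393,196,90),("bl",350,210,40),("br",441,208,40),("ll",360,363,22),("lr",440,360,22),("mat",383,262,4)]}
for n in P: print(n,P[n])
d=P["barb"]-P["barf"]; print("yaw bar",np.arctan2(d[1],d[0]),np.linalg.norm(d))
b=(P["bl"]+P["br"])/2; l=(P["ll"]+P["lr"])/2; d=b-l; print("yaw tray",np.arctan2(d[1],d[0]),np.linalg.norm(d[:2]), "width",np.linalg.norm(P["bl"]-P["br"]))
d=P["bl"]-P["br"]; print("yaw back",np.arctan2(-d[0],d[1]))
d=P["ll"]-P["lr"]; print("yaw lip",np.arctan2(-d[0],d[1]))
```

```text
barf [553.234 287.682  90.   ]
barb [629.487 300.645  90.   ]
bl [611.045 330.108  40.   ]
br [622.119 266.503  40.   ]
ll [487.801 309.078  22.   ]
lr [500.155 245.243  22.   ]
mat [569.571 302.34    4.   ]
yaw bar 0.16838763925851122 77.34728704647083
yaw tray 0.17078592099389886 124.41437140736724 width 64.56198963233875
yaw back 0.1723822360150021
yaw lip 0.19115647332285923
```

Run:
```python
from h import *
plan([([572.5,291,125],down(0.17),4),([572.5,291,63],down(.17),3)],60)
```

```text
[[60, [-3.0, -2.2, 34.6], [-0.0, 0.06, -0.3]], [60, [-3.1, -2.3, 34.5], [-0.0, 0.06, -0.29]], [60, [-3.1, -2.2, 34.6], [-0.01, 0.06, -0.3]], [60, [-3.1, -2.3, 34.6], [0.0, 0.06, -0.3]]]
[[60, [-0.0, -0.0, 20.7], [0.0, -0.0, 0.0]], [60, [-0.0, -0.0, 20.6], [0.0, -0.0, 0.0]], [60, [-0.0, -0.0, 20.7], [0.0, -0.0, 0.0]]]
```

Call:
servo_tool(rows=[[60, [-3, -2.2, 34.6], [0, 0.06, -0.3]], [60, [-3.1, -2.3, 34.6], [0, 0.06, -0.3]], [60, [-3.1, -2.2, 34.6], [0, 0.06, -0.3]], [60, [-3.1, -2.3, 34.6], [0, 0.06, -0.3]], [60, [0, 0, 20.7], [0, 0, 0]], [60, [0, 0, 20.7], [0, 0, 0]], [60, [0, 0, 20.7], [0, 0, 0]], [60, [0, 0, 0], [0, 0, 0]]])

```text
clock: 17.6
eef_pos: [573.0, 291.7, 62.5]
tcp_rot: [-3.141, -0.0, 0.171]
contact_force: [1.1, -0.4, 0.1]
opening: 0.705
```

Call:
servo_tool(rows=[[5, [0, 0, 0], [0, 0, 0]], [5, [0, 0, 0], [0, 0, 0]], [5, [0, 0, 0], [0, 0, 0]], [5, [0, 0, 0], [0, 0, 0]], [5, [0, 0, 0], [0, 0, 0]], [5, [0, 0, 0], [0, 0, 0]]], force=100)

```text
clock: 18.35
eef_pos: [574.3, 292.4, 64.9]
tcp_rot: [-3.14, -0.004, 0.171]
contact_force: [-0.9, -2.5, 5.7]
opening: 0.146
```

Run:
```python
from h import *
s=sense(); print(s["eef_pos"],s["tcp_rot"],s["opening"],s["contact_force"])
np.set_printoptions(precision=1,suppress=True)
B=np.array([662.,-37.]); yaw=0.0
def pose(tilt,lip): # TCP pose so lip (scoop local -72,0,18) sits at lip
    Rs=R.from_euler("z",yaw)*R.from_euler("y",-tilt,degrees=True); Rt=Rs*R.from_euler("x",np.pi)
    return lip+Rs.apply([72,0,78-19-18]),Rt
f=lambda off,z:np.r_[B+off*np.array([np.cos(yaw),np.sin(yaw)]),z]
print(pose(0,f(28,160)),pose(50,f(28,122)))
w=[([572.5,291,173],down(.17),3),(pose(0,f(28,150))[0],down(yaw),12)]
for t in range(1,15): w.append((*pose(min(52,t*52/14),f(28,150-28*t/14)),1))
plan(w,5)
```

```text
[574.31658175 292.39278401  64.90210832] [-3.14023567 -0.00369178  0.1707224 ] 0.14588300419335626 [-0.93038567 -2.4739757   5.65825305]
(array([762., -37., 201.]), Rotation.from_matrix(array([[ 1.,  0.,  0.],
                            [ 0., -1., -0.],
                            [ 0.,  0., -1.]]))) (array([704.9, -37. , 203.5]), Rotation.from_matrix(array([[ 0.6, -0. ,  0.8],
                            [ 0. , -1. , -0. ],
                            [ 0.8,  0. , -0.6]])))
[[5, [-0.5, 0.3, -36.0], [-0.03, -0.07, 0.01]], [5, [-0.6, 0.3, -36.1], [-0.02, -0.07, 0.02]], [5, [-0.7, 0.4, -36.0], [-0.03, -0.07, 0.01]]]
[[5, [10.9, 29.6, -1.5], [0.0, -0.0, 0.81]], [5, [11.4, 29.5, -1.5], [0.0, -0.0, 0.81]], [5, [11.8, 29.2, -1.5], [0.0, -0.0, 0.82]], [5, [12.2, 29.2, -1.5], [0.0, -0.0, 0.81]], [5, [12.6, 28.9, -1.5], [0.0, -0.0, 0.81]], [5, [13.0, 28.8, -1.5], [0.0, -0.0, 0.81]], [5, [13.4, 28.5, -1.5], [0.0, -0.0, 0.81]], [5, [13.8, 28.4, -1.5], [0.0, -0.0, 0.81]], [5, [14.2, 28.2, -1.5], [0.0, -0.0, 0.82]], [5, [14.7, 28.0, -1.5], [0.0, -0.0, 0.81]], [5, [15.0, 27.7, -1.5], [0.0, -0.0, 0.81]], [5, [15.4, 27.6, -1.5], [0.0, -0.0, 0.81]]]
[[5, [-2.8, -0.0, -2.6], [0.0, 3.71, 0.0]]]
[[5, [-3.0, -0.0, -2.5], [0.0, 3.72, 0.0]]]
[[5, [-3.0, -0.0, -2.6], [0.0, 3.71, 0.0]]]
[[5, [-3.2, -0.0, -2.7], [0.0, 3.72, 0.0]]]
[[5, [-3.3, -0.0, -2.6], [0.0, 3.71, 0.0]]]
[[5, [-3.5, -0.0, -2.7], [0.0, 3.71, 0.0]]]
[[5, [-3.6, -0.0, -2.7], [0.0, 3.72, 0.0]]]
[[5, [-3.6, -0.0, -2.8], [0.0, 3.71, 0.0]]]
[[5, [-3.8, -0.0, -2.8], [0.0, 3.72, 0.0]]]
[[5, [-3.9, -0.0, -2.9], [0.0, 3.71, 0.0]]]
[[5, [-4.1, -0.0, -3.0], [0.0, 3.72, 0.0]]]
[[5, [-4.1, -0.0, -3.1], [0.0, 3.71, 0.0]]]
[[5, [-4.2, -0.0, -3.1], [-0.0, 3.71, 0.0]]]
[[5, [-4.3, -0.0, -3.3], [-0.0, 3.72, 0.0]]]
```

Call:
servo_tool(rows=[[5, [0, 0, -18], [0, 0, 0]], [5, [-0.6, 0.3, -36], [0, -0.1, 0]], [5, [-0.6, 0.3, -36], [0, -0.1, 0]], [5, [-0.6, 0.4, -18], [0, 0, 0]], [5, [5.5, 14.8, -0.8], [0, 0, 0.4]], [5, [10.9, 29.6, -1.5], [0, 0, 0.81]], [5, [11.4, 29.5, -1.5], [0, 0, 0.81]], [5, [11.8, 29.2, -1.5], [0, 0, 0.81]]])

```text
clock: 19.35
eef_pos: [626.7, 192.8, 175.4]
tcp_rot: [-3.141, 0.004, 0.12]
contact_force: [-0.0, 0.6, -2.3]
opening: 0.142
```

Call:
servo_tool(rows=[[5, [12.2, 29.2, -1.5], [0, 0, 0.81]], [5, [12.6, 28.9, -1.5], [0, 0, 0.81]], [5, [13, 28.8, -1.5], [0, 0, 0.81]], [5, [13.4, 28.5, -1.5], [0, 0, 0.81]], [5, [13.8, 28.4, -1.5], [0, 0, 0.81]], [5, [14.2, 28.2, -1.5], [0, 0, 0.81]], [5, [14.7, 28, -1.5], [0, 0, 0.81]], [5, [15, 27.7, -1.5], [0, 0, 0.81]]])

```text
clock: 20.35
eef_pos: [751.5, -26.6, 186.5]
tcp_rot: [-3.141, 0.004, 0.007]
contact_force: [-0.1, 0.8, -2.4]
opening: 0.142
```

Call:
servo_tool(rows=[[5, [15.4, 27.6, -1.5], [0, 0, 0.81]], [5, [5, 14, -0.8], [0, 0, 0.4]], [5, [0, 0, 0], [0, 0, 0]], [5, [0, 0, 0], [0, 0, 0]]])

```text
clock: 20.85
eef_pos: [771.8, -65.1, 190.6]
tcp_rot: [-3.14, 0.002, -0.012]
contact_force: [0.7, 0.6, -2.7]
opening: 0.145
```

Run:
```python
from h import *
s=sense(); print(s["eef_pos"],s["tcp_rot"],s["opening"],s["contact_force"])
B=np.array([662.,-37.]); yaw=0.0; g=61
def pose(tilt,lip):
    Rs=R.from_euler("z",yaw)*R.from_euler("y",-tilt,degrees=True)
    return lip+Rs.apply([72,0,g-18]),Rs*R.from_euler("x",np.pi)
f=lambda off,z:np.r_[B+off*np.array([np.cos(yaw),np.sin(yaw)]),z]
plan([(*pose(0,f(28,150)),1)]+[(*pose(t*52/14,f(28,150-28*t/14)),1) for t in range(1,15)],5)
f=grab_frame("side"); cv2.imwrite("pics/s3.png",cv2.resize(f[80:290,160:440],(800,600),interpolation=2))
```

```text
[771.80065771 -65.13845528 190.5783835 ] [-3.14001157e+00  2.30029864e-03 -1.24036131e-02] 0.14479151217282493 [ 0.67605793  0.60271205 -2.65415883]
[[5, [-10.2, -28.0, -2.4], [-0.09, 0.13, -0.71]]]
[[5, [-2.9, -0.0, -2.5], [-0.0, 3.72, -0.0]]]
[[5, [-3.1, -0.0, -2.6], [-0.0, 3.71, -0.0]]]
[[5, [-3.2, -0.0, -2.6], [-0.0, 3.71, -0.0]]]
[[5, [-3.3, -0.0, -2.6], [-0.0, 3.72, -0.0]]]
[[5, [-3.4, -0.0, -2.6], [-0.0, 3.71, -0.0]]]
[[5, [-3.6, -0.0, -2.7], [-0.0, 3.72, -0.0]]]
[[5, [-3.7, -0.0, -2.7], [-0.0, 3.71, -0.0]]]
[[5, [-3.8, -0.0, -2.8], [-0.0, 3.72, -0.0]]]
[[5, [-3.9, -0.0, -2.9], [-0.0, 3.71, -0.0]]]
[[5, [-4.1, -0.0, -2.9], [-0.0, 3.71, -0.0]]]
[[5, [-4.1, -0.0, -2.9], [-0.0, 3.72, -0.0]]]
[[5, [-4.3, -0.0, -3.1], [-0.0, 3.71, -0.0]]]
[[5, [-4.3, -0.0, -3.1], [-0.0, 3.72, -0.0]]]
[[5, [-4.4, -0.0, -3.3], [-0.0, 3.71, -0.0]]]
```

View pics/s3.png

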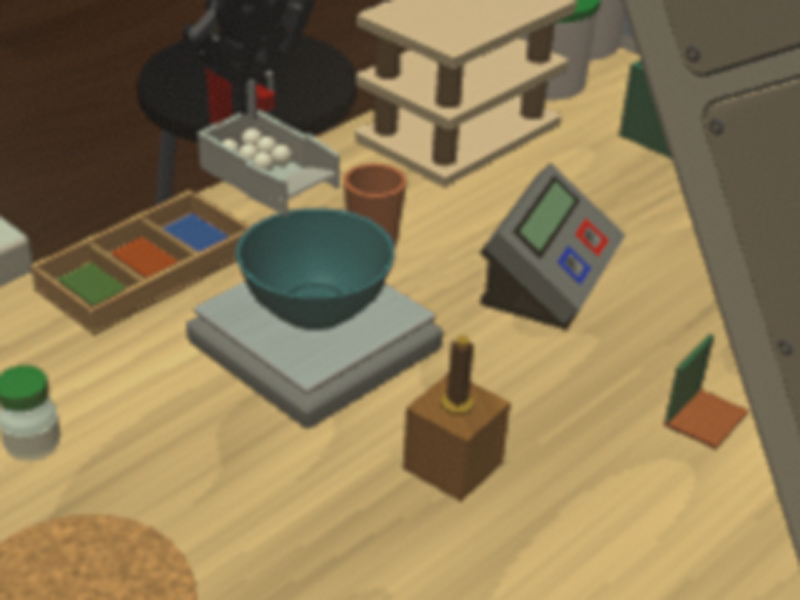

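The scoop is level with all six balls in it, about 28 mm too far in y because of my added ramp rows. I'll correct that, then tip about the lip.

Call:
servo_tool(rows=[[5, [-5.1, -14, -1.2], [0, 0, -0.35]], [5, [-5.1, -14, -1.2], [0, 0, -0.35]], [5, [0, 0, 0], [0, 0, 0]], [5, [-2.9, 0, -2.5], [0, 3.71, 0]], [5, [-3.1, 0, -2.6], [0, 3.71, 0]], [5, [-3.2, 0, -2.6], [0, 3.71, 0]], [5, [-3.3, 0, -2.6], [0, 3.71, 0]], [5, [-3.4, 0, -2.6], [0, 3.71, 0]]])

```text
clock: 21.9
eef_pos: [745.1, -37.8, 204.7]
tcp_rot: [-3.141, -0.325, -0.001]
contact_force: [0.0, 0.3, -3.0]
opening: 0.141
```

Call:
servo_tool(rows=[[5, [-3.6, 0, -2.7], [0, 3.71, 0]], [5, [-3.7, 0, -2.7], [0, 3.71, 0]], [5, [-3.8, 0, -2.8], [0, 3.71, 0]], [5, [-3.9, 0, -2.9], [0, 3.71, 0]], [5, [-4.1, 0, -2.9], [0, 3.71, 0]], [5, [-4.1, 0, -2.9], [0, 3.71, 0]], [5, [-4.3, 0, -3.1], [0, 3.71, 0]], [5, [-4.3, 0, -3.1], [0, 3.71, 0]]])

```text
clock: 22.9
eef_pos: [715.8, -27.2, 209.8]
tcp_rot: [-3.111, -0.757, 0.001]
contact_force: [0.3, 0.5, -2.4]
opening: 0.142
```

Call:
servo_tool(rows=[[5, [-4.4, 0, -3.3], [0, 3.71, 0]], [5, [0, 0, 0], [0, 0, 0]], [5, [0, 0, 0], [0, 0, 0]], [5, [0, 0, 0], [0, 0, 0]], [5, [0, 0, 0], [0, 0, 0]], [5, [0, 0, 0], [0, 0, 0]], [5, [0, 0, 0], [0, 0, 0]]])

```text
clock: 23.78
eef_pos: [714.7, -23.2, 209.1]
tcp_rot: [-3.098, -0.77, -0.0]
contact_force: [-0.2, 0.5, -2.2]
opening: 0.142
```

Run:
```python
from h import *
np.set_printoptions(precision=1,suppress=True)
s=sense(); print(s["eef_pos"],s["tcp_rot"],s["opening"],s["contact_force"])
f=grab_frame("side"); cv2.imwrite("pics/s4.png",cv2.resize(f[110:215,180:320],(800,600),interpolation=2))
grab_frame("top")
for cam in ("side","top"):
  for b in boxes_of(cam,"ball0_center"): print(cam,w(cam,b["centre"]),round(b["conf"],2))
```

```text
[714.7 -23.2 209.1] [-3.1 -0.8 -0. ] 0.14200014553311235 [-0.2  0.5 -2.2]
```

View pics/s4.png

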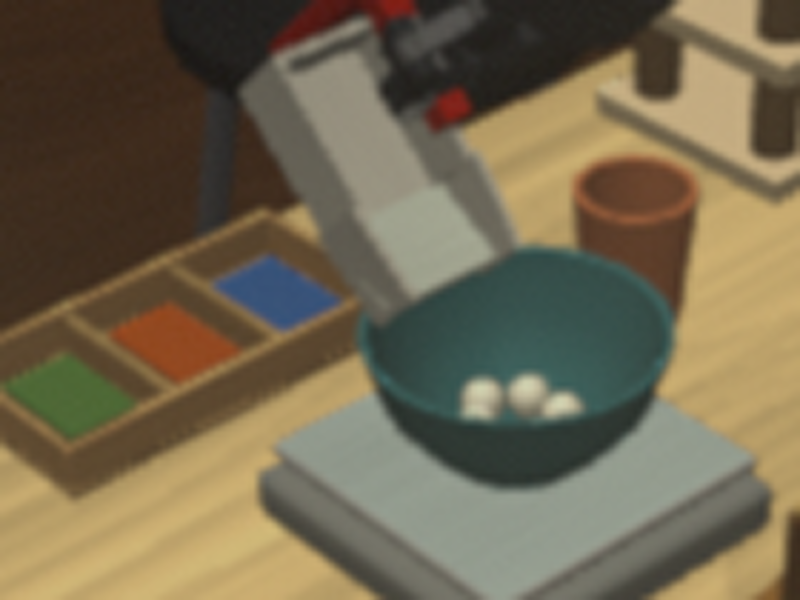

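The side view shows the tipped scoop's floor bare and four balls visible in the bowl; the near wall may hide the rest. The tilt stopped at 44° because the arm reached a limit. Checking the white blobs from the pixels, and planning the return.

Run:
```python
from h import *
s=sense(); print(s["qpos"])
f=grab_frame("top"); g=cv2.cvtColor(f,6)[130:200,270:350]; 
m=(cv2.cvtColor(f,cv2.COLOR_BGR2HSV)[...,1]<70)&(f.min(2)>120)
n,l,st,ce=cv2.connectedComponentsWithStats(m[130:205,275:360].astype(np.uint8))
for i in range(1,n): print(st[i,4],ce[i]+[275,130])
plan([([762,-37,212],down(0),8),([574.3,292.4,190],down(.171),14),([574.3,292.4,68],down(.171),5)],5)
```

```text
[-0.08282191  0.28740307  2.04683097  1.18416716  0.10894764  0.32932573]
[[5, [4.5, 1.9, 3.8], [-0.3, -5.52, 0.12]], [5, [4.9, 1.8, 3.3], [-0.29, -5.51, 0.11]], [5, [5.1, 1.9, 2.9], [-0.3, -5.52, 0.12]], [5, [5.4, 1.8, 2.4], [-0.29, -5.52, 0.12]], [5, [5.6, 1.8, 1.8], [-0.3, -5.51, 0.12]], [5, [5.8, 1.7, 1.3], [-0.29, -5.52, 0.11]], [5, [5.9, 1.8, 0.8], [-0.3, -5.52, 0.12]], [5, [5.9, 1.7, 0.2], [-0.29, -5.52, 0.12]]]
[[5, [-13.4, -23.5, 1.6], [-0.0, 0.0, -0.7]], [5, [-13.1, -23.7, 1.5], [-0.0, 0.0, -0.7]], [5, [-12.9, -23.9, 1.6], [-0.0, 0.0, -0.7]], [5, [-12.5, -24.0, 1.6], [-0.0, 0.0, -0.7]], [5, [-12.2, -24.1, 1.6], [-0.0, 0.0, -0.7]], [5, [-12.0, -24.3, 1.5], [-0.0, 0.0, -0.7]], [5, [-11.6, -24.5, 1.6], [-0.0, 0.0, -0.7]], [5, [-11.4, -24.6, 1.6], [-0.0, 0.0, -0.7]], [5, [-11.0, -24.7, 1.5], [-0.0, 0.0, -0.7]], [5, [-10.8, -24.8, 1.6], [-0.0, 0.0, -0.7]], [5, [-10.4, -25.0, 1.6], [-0.0, 0.0, -0.7]], [5, [-10.1, -25.1, 1.6], [-0.0, 0.0, -0.7]], [5, [-9.9, -25.3, 1.5], [-0.0, 0.0, -0.7]], [5, [-9.5, -25.3, 1.6], [-0.0, 0.0, -0.7]]]
[[5, [0.0, -0.0, 24.4], [-0.0, 0.0, 0.0]], [5, [0.0, -0.0, 24.4], [-0.0, 0.0, 0.0]], [5, [0.0, -0.0, 24.4], [-0.0, 0.0, 0.0]], [5, [0.0, -0.0, 24.4], [-0.0, 0.0, 0.0]], [5, [0.0, -0.0, 24.4], [-0.0, 0.0, 0.0]]]
```

Call:
servo_tool(rows=[[5, [4.5, 1.9, 3.8], [-0.3, -5.52, 0.12]], [5, [4.9, 1.8, 3.3], [-0.3, -5.52, 0.12]], [5, [5.1, 1.9, 2.9], [-0.3, -5.52, 0.12]], [5, [5.4, 1.8, 2.4], [-0.3, -5.52, 0.12]], [5, [5.6, 1.8, 1.8], [-0.3, -5.52, 0.12]], [5, [5.8, 1.7, 1.3], [-0.3, -5.52, 0.12]], [5, [5.9, 1.8, 0.8], [-0.3, -5.52, 0.12]], [5, [5.9, 1.7, 0.2], [-0.3, -5.52, 0.12]]])

```text
clock: 25.02
eef_pos: [758.6, -19.2, 219.0]
tcp_rot: [-3.105, -0.132, 0.029]
contact_force: [-0.4, -0.3, -1.5]
opening: 0.144
```

Run:
```python
from h import *
s=sense(); print(s["eef_pos"],s["tcp_rot"],s["contact_force"])
f=grab_frame("side"); old=cv2.imread("pics/s3.png")
def blobs(im,t):
    h=cv2.cvtColor(im,cv2.COLOR_BGR2HSV); b=im[...,0].astype(int); m=((im.min(2)>t)&(h[...,1]<75)).astype(np.uint8)
    n,l,st,ce=cv2.connectedComponentsWithStats(m); return [(int(st[i,4]),ce[i].round(0).tolist()) for i in range(1,n) if st[i,4]>3]
o=cv2.resize(old,(280,210),interpolation=cv2.INTER_AREA); c=f[80:290,160:440]
for t in (135,150,165):
    print(t,"old",[b for b in blobs(o,t) if b[1][0]<150 and b[1][1]<130]); print(t,"new",[b for b in blobs(c,t) if b[1][0]<150 and b[1][1]<130])
```

```text
[758.64237473 -19.19088761 218.98475719] [-3.10524079 -0.13214211  0.02862427] [-0.39163955 -0.25625835 -1.48025828]
135 old [(109, [91.0, 52.0]), (12, [80.0, 50.0]), (94, [104.0, 61.0]), (51, [3.0, 82.0]), (1167, [109.0, 116.0])]
135 new [(267, [85.0, 57.0]), (50, [3.0, 82.0]), (27, [104.0, 99.0]), (19, [112.0, 98.0]), (1151, [109.0, 116.0]), (17, [117.0, 100.0])]
150 old [(11, [87.0, 47.0]), (9, [80.0, 50.0]), (10, [92.0, 49.0]), (12, [86.0, 52.0]), (11, [98.0, 52.0]), (12, [91.0, 55.0]), (18, [100.0, 60.0]), (38, [2.0, 82.0])]
150 new [(50, [85.0, 57.0]), (37, [2.0, 82.0]), (18, [104.0, 99.0]), (14, [112.0, 97.0]), (11, [118.0, 100.0])]
165 old [(5, [87.0, 47.0]), (5, [86.0, 52.0]), (5, [98.0, 52.0]), (5, [91.0, 55.0])]
165 new [(5, [104.0, 98.0]), (6, [112.0, 97.0]), (4, [118.0, 100.0])]
```

The wrist load dropped by about 1 N and there are no ball-like blobs left in the scoop. Carrying it back to the mat.

Run:
```python
from h import *
plan([([755,-20,205],down(0),2),([574.3,292.4,190],down(.171),13),([574.3,292.4,70],down(.171),4)],5)
```

```text
[[5, [-3.7, 0.5, 6.7], [-1.08, -3.72, 0.89]], [5, [-3.3, 0.5, 7.0], [-1.08, -3.72, 0.88]]]
[[5, [-13.9, -24.0, 1.2], [-0.0, 0.0, -0.75]], [5, [-13.6, -24.2, 1.1], [-0.0, 0.0, -0.76]], [5, [-13.2, -24.4, 1.2], [-0.0, 0.0, -0.75]], [5, [-13.0, -24.6, 1.1], [-0.0, 0.0, -0.75]], [5, [-12.6, -24.7, 1.2], [-0.0, 0.0, -0.76]], [5, [-12.3, -24.9, 1.1], [-0.0, 0.0, -0.75]], [5, [-12.0, -25.1, 1.2], [-0.0, 0.0, -0.75]], [5, [-11.6, -25.2, 1.1], [-0.0, 0.0, -0.76]], [5, [-11.3, -25.3, 1.2], [-0.0, 0.0, -0.75]], [5, [-10.9, -25.5, 1.1], [-0.0, 0.0, -0.75]], [5, [-10.7, -25.7, 1.2], [-0.0, 0.0, -0.76]], [5, [-10.3, -25.8, 1.1], [-0.0, 0.0, -0.75]], [5, [-9.9, -25.9, 1.2], [-0.0, 0.0, -0.75]]]
[[5, [-0.0, 0.0, 30.0], [-0.0, 0.0, -0.0]], [5, [-0.0, 0.0, 30.0], [-0.0, 0.0, -0.0]], [5, [-0.0, 0.0, 30.0], [-0.0, 0.0, -0.0]], [5, [-0.0, 0.0, 30.0], [-0.0, 0.0, -0.0]]]
```

Call:
servo_tool(rows=[[5, [-3.7, 0.5, 6.7], [-1.08, -3.72, 0.89]], [5, [-3.3, 0.5, 7], [-1.08, -3.72, 0.88]], [5, [-13.9, -24, 1.2], [0, 0, -0.75]], [5, [-13.6, -24.2, 1.2], [0, 0, -0.75]], [5, [-13.2, -24.4, 1.2], [0, 0, -0.75]], [5, [-13, -24.6, 1.2], [0, 0, -0.75]], [5, [-12.6, -24.7, 1.2], [0, 0, -0.75]], [5, [-12.3, -24.9, 1.2], [0, 0, -0.75]]])

```text
clock: 26.08
eef_pos: [668.5, 126.1, 197.0]
tcp_rot: [-3.141, -0.005, 0.08]
contact_force: [0.7, 0.4, -1.8]
opening: 0.139
```

Call:
servo_tool(rows=[[5, [-12, -25.1, 1.2], [0, 0, -0.75]], [5, [-11.6, -25.2, 1.2], [0, 0, -0.75]], [5, [-11.3, -25.3, 1.2], [0, 0, -0.75]], [5, [-10.9, -25.5, 1.2], [0, 0, -0.75]], [5, [-10.7, -25.7, 1.2], [0, 0, -0.75]], [5, [-10.3, -25.8, 1.2], [0, 0, -0.75]], [5, [-9.9, -25.9, 1.2], [0, 0, -0.75]], [5, [0, 0, 0], [0, 0, 0]]])

```text
clock: 27.08
eef_pos: [570.7, 294.8, 188.2]
tcp_rot: [-3.141, -0.005, 0.173]
contact_force: [-0.8, 0.3, -1.7]
opening: 0.139
```

Run:
```python
from h import *
print(sense()["eef_pos"],sense()["tcp_rot"])
plan([([574.3,292.4,90],down(.171),4),([574.3,292.4,70],down(.171),2)],5)
```

```text
[570.687056   294.75052627 188.24107437] [-3.14097296 -0.00455995  0.17339306]
[[5, [0.7, 0.7, 24.6], [-0.01, -0.07, 0.03]], [5, [0.7, 0.8, 24.5], [-0.01, -0.06, 0.04]], [5, [0.7, 0.7, 24.6], [-0.01, -0.07, 0.03]], [5, [0.8, 0.8, 24.5], [-0.01, -0.06, 0.04]]]
[[5, [-0.0, -0.0, 10.0], [0.0, -0.0, -0.0]], [5, [-0.0, -0.0, 10.0], [0.0, -0.0, -0.0]]]
```

Call:
servo_tool(rows=[[5, [0.7, 0.7, 24.5], [0, -0.07, 0]], [5, [0.7, 0.8, 24.5], [0, -0.06, 0]], [5, [0.7, 0.7, 24.5], [0, -0.07, 0]], [5, [0.7, 0.8, 24.5], [0, -0.06, 0]], [5, [0, 0, 10], [0, 0, 0]], [5, [0, 0, 8], [0, 0, 0]], [5, [0, 0, 0], [0, 0, 0]], [5, [0, 0, 0], [0, 0, 0]]])

```text
clock: 28.08
eef_pos: [576.3, 290.5, 73.0]
tcp_rot: [-3.141, -0.001, 0.17]
contact_force: [-0.3, -0.4, -1.6]
opening: 0.139
```

Call:
servo_tool(rows=[[5, [0, 0, 3], [0, 0, 0]], [5, [0, 0, 2], [0, 0, 0]], [5, [0, 0, 0], [0, 0, 0]], [5, [0, 0, 0], [0, 0, 0]]])

```text
clock: 28.58
eef_pos: [575.9, 290.3, 67.2]
tcp_rot: [-3.141, -0.0, 0.17]
contact_force: [0.0, 0.5, -2.0]
opening: 0.141
```

Call:
servo_tool(rows=[[5, [0, 0, 1.5], [0, 0, 0]], [5, [0, 0, 0], [0, 0, 0]], [5, [0, 0, 0], [0, 0, 0]]])

```text
clock: 28.95
eef_pos: [575.8, 290.2, 65.7]
tcp_rot: [-3.141, 0.0, 0.17]
contact_force: [-0.8, -0.3, -0.9]
opening: 0.141
```

Call:
servo_tool(rows=[[5, [0, 0, 1.5], [0, 0, 0]], [5, [0, 0, 0], [0, 0, 0]], [5, [0, 0, 0], [0, 0, 0]]])

```text
clock: 29.32
eef_pos: [576.0, 290.1, 65.0]
tcp_rot: [-3.141, -0.0, 0.17]
contact_force: [-1.3, -2.0, 6.8]
opening: 0.142
```

Contact with the mat (6.8 N). Releasing gently and rising.

Call:
servo_tool(rows=[[60, [0, 0, 0], [0, 0, 0]], [60, [0, 0, 0], [0, 0, 0]], [60, [0, 0, 0], [0, 0, 0]], [60, [0, 0, 0], [0, 0, 0]], [60, [0, 0, -30], [0, 0, 0]], [60, [0, 0, -60], [0, 0, 0]], [60, [0, 0, -60], [0, 0, 0]], [60, [0, 0, -60], [0, 0, 0]]])

```text
clock: 30.32
eef_pos: [575.6, 290.1, 276.1]
tcp_rot: [-3.141, -0.0, 0.17]
contact_force: [1.6, 0.4, -0.6]
opening: 0.701
```

Run:
```python
from h import *
np.set_printoptions(precision=1,suppress=True)
print(sense()["eef_pos"])
for c in ("side","top"):
    f=grab_frame(c); cv2.imwrite(f"pics/end_{c}.png",f)
    for t in ["scoop","mat","stylus","bowl","scale_pan","jar","cup","brush","bottle","tile"]:
        for b in boxes_of(c,t)[:1]: print(c,t,w(c,b["centre"]),round(b["conf"],2))
plan([([640,-20,300],down(0),9)],60)
```

```text
[575.6 290.1 276.1]
side scoop [567.6 284.   23.3] 0.97
side mat [546.3 329.5   8.3] 0.92
side stylus [467.3  -6.9  98.1] 0.81
side bowl [676.7 -54.   91.3] 0.62
side scale_pan [613.4   9.6  45.9] 0.89
side cup [454.5   6.7  43.6] 0.48
side brush [326.  239.9  16.2] 0.89
side bottle [629.4 453.   60.4] 0.68
side tile [ 369.  -209.6    2.6] 0.74
top scoop [667.8 -41.   76.3] 0.7
top mat [667.  -51.   70.3] 0.49
top stylus [672.8 -20.   69.2] 0.63
top bowl [673.1 -44.6  80.3] 0.98
top scale_pan [618.2 -10.2  46.5] 0.65
top jar [728.3 217.9  67.6] 0.67
top cup [ 755.9 -205.7   48.6] 0.84
top brush [372.8 189.4  17. ] 0.49
top bottle [560.  256.9   4.1] 0.72
top tile [ 361.5 -213.4    5.3] 0.61
[[60, [1.2, 35.2, -2.9], [-0.0, -0.0, 1.09]], [60, [1.8, 35.1, -2.9], [-0.0, -0.0, 1.08]], [60, [2.5, 35.1, -2.8], [-0.01, -0.0, 1.09]], [60, [3.2, 35.1, -2.9], [0.0, -0.0, 1.08]], [60, [3.8, 35.0, -2.9], [0.0, -0.0, 1.09]], [60, [4.5, 34.9, -2.8], [-0.0, -0.0, 1.08]], [60, [5.2, 34.8, -2.9], [-0.0, -0.0, 1.09]], [60, [5.8, 34.7, -2.9], [-0.0, -0.0, 1.08]], [60, [6.5, 34.6, -2.8], [-0.01, -0.01, 1.09]]]
```

Call:
servo_tool(rows=[[60, [3, 40, -4], [0, 0, 1.2]], [60, [4, 40, -4], [0, 0, 1.2]], [60, [5, 40, -4], [0, 0, 1.2]], [60, [6, 40, -4], [0, 0, 1.2]], [60, [7, 40, -3], [0, 0, 1.2]], [60, [8, 40, -3], [0, 0, 1.2]], [60, [8, 40, -3], [0, 0, 1.2]], [60, [8, 39, -3], [0, 0, 1.2]]])

```text
clock: 32.42
eef_pos: [655.8, -24.2, 302.3]
tcp_rot: [-3.141, -0.0, 0.002]
contact_force: [0.5, -0.5, 1.0]
opening: 0.705
```

Run:
```python
from h import *
np.set_printoptions(precision=1,suppress=True)
c=get_calibration("wrist"); print(sense()["eef_pos"]); f=grab_frame("wrist"); cv2.imwrite("pics/w7.png",f)
x,y=proj("",[662,-37,70],c).round(); print("bowl px",x,y)
h=cv2.cvtColor(f,cv2.COLOR_BGR2HSV)
x,y=int(x),int(y);Y0,X0=max(0,y-110),max(0,x-110); roi=f[Y0:y+110,X0:x+110]; hs=h[Y0:y+110,X0:x+110]
print(len(boxes_of("wrist","ball0_center")))
g=cv2.medianBlur(cv2.cvtColor(roi,6),3)
for p in (16,13):
    H=cv2.HoughCircles(g,cv2.HOUGH_GRADIENT,1,15,param1=100,param2=p,minRadius=8,maxRadius=18); 
    if H is not None:
        for u,v,r in H[0]: print(p,[u+X0,v+Y0,r],roi[int(v),int(u)],ray("",u+X0,v+Y0,65,c))
m=((hs[...,1]<80)&(roi.min(2)>95)).astype(np.uint8); n,l,st,ce=cv2.connectedComponentsWithStats(m)
print([(int(st[i,4]),(ce[i]+[X0,Y0]).round().tolist()) for i in range(1,n) if st[i,4]>30])
```

```text
[655.8 -24.2 302.3]
bowl px 298.0 171.0
1
16 [np.float32(276.5), np.float32(180.5), np.float32(8.8)] [169 185 185] [650.7 -14.1  65. ]
16 [np.float32(311.5), np.float32(180.5), np.float32(8.4)] [171 186 185] [650.8 -52.   65. ]
16 [np.float32(310.5), np.float32(161.5), np.float32(8.8)] [172 185 184] [671.4 -50.5  65. ]
16 [np.float32(280.5), np.float32(162.5), np.float32(8.4)] [173 186 185] [670.2 -18.5  65. ]
16 [np.float32(293.5), np.float32(185.5), np.float32(8.3)] [172 186 185] [645.3 -32.6  65. ]
16 [np.float32(294.5), np.float32(150.5), np.float32(9.1)] [172 186 185] [683.  -33.3  65. ]
13 [np.float32(276.5), np.float32(180.5), np.float32(8.8)] [169 185 185] [650.7 -14.1  65. ]
13 [np.float32(311.5), np.float32(180.5), np.float32(8.4)] [171 186 185] [650.8 -52.   65. ]
13 [np.float32(310.5), np.float32(161.5), np.float32(8.8)] [172 185 184] [671.4 -50.5  65. ]
13 [np.float32(280.5), np.float32(162.5), np.float32(8.4)] [173 186 185] [670.2 -18.5  65. ]
13 [np.float32(293.5), np.float32(185.5), np.float32(8.3)] [172 186 185] [645.3 -32.6  65. ]
13 [np.float32(294.5), np.float32(150.5), np.float32(9.1)] [172 186 185] [683.  -33.3  65. ]
13 [np.float32(339.5), np.float32(209.5), np.float32(17.4)] [63 67 51] [618.3 -83.8  65. ]
13 [np.float32(357.5), np.float32(106.5), np.float32(10.6)] [138 134 133] [727.8 -97.3  65. ]
[(3853, [290.0, 108.0]), (1542, [295.0, 170.0]), (400, [234.0, 219.0]), (188, [353.0, 227.0])]
```

All six balls show as a ring inside the bowl. Handing in.

```bash
python3 -c "
from rig import *
print(sense()['clock'],sign_off())"
```

```text
the job is handed in; nothing more can be done
32.525 None
```

The job is done and handed in at 32.5 s of the 69 s allowed; the interface gave no verdict.

- **Tare button:** I pressed the blue button with the stylus until it hit its stop (about 26 N), with all six balls still in the scoop. The red button was not approached. I did not measure that the blue plunger sprang back.
- **Stylus:** It is back in the block. A side view afterwards showed it upright with its collar resting on the block.
- **Balls:** A last wrist-camera check found six ball circles inside the bowl, all within about 25 mm of its centre. The scoop only tipped to 44° instead of the planned 52° because the arm neared a wrist singularity, and it drifted about 14 mm sideways. All six balls still came out. The load on the wrist fell by about 1 N, close to their weight.
- **Scoop:** I set it back on the mat until I felt contact (6.8 N), level and within about 2 mm of where I picked it up, which is about 14 mm from the mat's centre. I had no pictures left to view, so I did not look at it after letting go. The side-camera detection put it at its starting height.
- **Bowl and other objects:** Top-camera fits put the bowl on the pan at its starting spot, to within the detector's few millimetres. The cup, tile and jar checked out at their starting positions, and the brush and bottle did in one camera. Some of the last detections were clearly wrong: the top view reported the scoop, mat and stylus at the bowl, and the brush and bottle away from their places, and the side view reported the cup at the block. I discounted those.

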